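# Tuck the flashing under the shingles and hold it down for nailing

## Robot

A 7-joint arm with a two-finger parallel gripper is mounted at the origin on the work surface. World frame = base frame: x ahead of the robot, y to its left, z up, the work surface at z = 0. Lengths are in m, angles in rad, forces in N, time in s.
With the tool pointing down it reaches from about 0.425 to 0.925 m from the base axis. Payload 6.8 kg.
Tool frame: the origin (TCP) lies at the very end of the fingers, on their centre line; the grasp point (between the pads) lies 19 mm behind it; z points along the fingers, y is the line along which they close (so a half turn about z gives the same grasp; the last joint's range is limited). The gripper opens to 85 mm and grips with 20 to 120 N. Pads are 22 mm wide; open, the fingers measure 114 mm over their backs; the gripper's body (76 mm by 85 mm) begins 54 mm behind the grasp point. The pads swing forward as they close: fully open they stand 13 mm farther back than shut.
Start: joints at [1.063, 0.477, 0.022, 1.555, -0.011, 1.109, -0.083], TCP at [0.263, -0.622, 0.231] pointing down, gripper open.
Joint ranges: [-2.96, 2.96], [-0.34, 2.1], [-1.41, 1.46], [0.24, 2.44], [-1.37, 4.51], [0.17, 1.92], [-2.96, 2.96]. Speed limits (rad/s): [2.39, 2.39, 3.14, 3.14, 3.14, 3.14, 3.14].

## Interface

Orientations are given as a unit quaternion [w, x, y, z].
In Python, from station import get_obs, read_camera, hand_in gives the robot as it stands.
- The arm moves only by the tool arm_command, never from a script. Its argument "commands" is one flat list of numbers, 7 for each row, row after row: the shift along the tool's x, y, z in m, then the turn, a rotation vector about the tool's x, y, z in degrees, then the opening, from 0 (shut) to 1 (fully open). In form: [tx, ty, tz, rx, ry, rz, fingers, tx, ty, tz, rx, ry, rz, fingers, ...]. A call has 1 to 8 rows; each row is the pose to reach, as a shift and turn from the pose commanded when the call began, along the tool's axes at that moment; what a row does not reach only later rows make up. A row lasts 1/10 s, in which the tool goes at most 50 mm and 8.59 degrees, less where a joint would pass 70% of its speed; a pose out of reach is approached as far as the arm can. A call with a gripper value outside its range is refused whole. The fingers move at their own pace and stop on an object; "force" is the grip in N (left out, the last holds). Time passes only in rows, so rows that repeat a pose let the fingers close. It gives the time, the measured TCP pose, the force, the opening and the grip force at its end, in the units of the state.
- get_obs(): the state, without advancing time (a new reading comes with each control period).
- read_camera(name): name is "scene" or "top" or "wrist"; returns a dict with "img" (480x640x3 uint8, red, green, blue), "camera_matrix" (3x3 intrinsics, pixels), "pose" (4x4, takes a point from camera to world coordinates). Camera axes: x right, y down, z forward; pixel columns grow to the right and rows downward; lengths in m; the calibration is good to about 2 mm. A picture is of the moment at which its call begins. There is no depth.
- hand_in(): hands the job in; it is judged then, once.
The state is a dict: "t": time; "q": joint angles; "joint_vel": joint speeds; "joint_torque": joint torques, N m; "eef_pos": TCP position; "tool_rot": TCP orientation; "contact_force": force on the tool from outside, world axes, zero at the start; "torque": the same for the moment, N m; "gripper_width": opening from 0.0 (shut) to 1.0 (fully open); "grasp_force": force on a finger pad.
Only numpy, scipy, OpenCV 4.12 (cv2) and the standard library are available. Lean on these libraries where they do the work, as an engineer would, in place of code of your own. Each camera call takes 0.05 s, during which the arm holds its last target. There are 200 camera calls.

## Task

Pick up the aluminium flashing strip by its rib and slide its thin edge under the lower row of shingles on the nest-box roof, fully home against the batten, with the strip's ends in line with the ends of the shingle row, and without lifting the shingles. Finish while still gripping the strip and pressing it firmly down flat on the board, so that it can be nailed; do not let go, and leave everything else on the bench where it is.

Things in the scene. Friction and masses are not known exactly. Their poses are not given: they have to be found in the camera images.
- flashing: loose aluminium strip, 0.14 to 0.28 kg: flat flange 90 mm wide (x) by 220 mm long (y), 3 mm thick, with a solid-sided box rib standing along the whole of one long edge: 10 mm wide (x -45 to -35 mm), top 30 mm above the underside. Origin at the middle of the underside, z up; the thin edge for the shingles is x = +45 mm. Starts flat on the bench, rib up, left or right of the roof
- rib (a point): top of the flashing's rib at mid-length (strip frame x -40, y 0, z 30 mm): the strip is gripped here, across the 10 mm rib
- edge_left (a point): end of the flashing's thin edge, underside, at strip x +45, y +110 mm; axes as the strip
- edge_right (a point): the other end of the thin edge, at strip x +45, y -110 mm; axes as the strip
- roof: nest-box roof panel, fixed, level, 300 mm (x, up the roof) by 260 mm (y); pose varies. Origin on the bench under its centre. Eave edge x = -150 mm; board surface 58 mm above the bench. Row of three lower shingles: y -110 to +110 mm, lower edge x = -96 mm, undersides 9 and tops 16 mm above the board; upper course top 23 mm, ridge board 37 mm above it
- eave_board: the bare front board of the roof panel, 100 x 260 x 18 mm, top 58 mm above the bench, roof x from -150 to -50 mm; it is the board the flashing is pressed on. Origin under its centre (roof x -100, 40 mm above the bench), axes as the roof
- mouth (a point): on the board's surface below the middle of the shingles' lower edge: the mouth of the 9 mm high, 36 mm deep slot under the shingles; axes as the roof (x points into the slot)
- home (a point): on the board at the middle of the batten's front face: the back of the slot, 36 mm in from the mouth, where the flashing's thin edge stops when fully home; axes as the roof. The rib's outer face is then flush with the eave edge and the strip lies wholly on the eave board
- shingle0 (a joint): lift of a lower shingle about its nails, 110 mm up the roof from its lower edge: 0 rad lying, positive with its lower edge raised (0.05 rad is 5.5 mm there). Wooden, 7 mm thick, 62 mm wide, centred at roof y = -79 mm. Springy: begins to lift at about 2 N at its lower edge, 5 N lifts it 5 mm
- shingle1 (a joint): lift of a lower shingle about its nails, 110 mm up the roof from its lower edge: 0 rad lying, positive with its lower edge raised (0.05 rad is 5.5 mm there). Wooden, 7 mm thick, 88 mm wide, centred at roof y = 0 mm. Springy: begins to lift at about 2 N at its lower edge, 5 N lifts it 5 mm
- shingle2 (a joint): lift of a lower shingle about its nails, 110 mm up the roof from its lower edge: 0 rad lying, positive with its lower edge raised (0.05 rad is 5.5 mm there). Wooden, 7 mm thick, 62 mm wide, centred at roof y = 79 mm. Springy: begins to lift at about 2 N at its lower edge, 5 N lifts it 5 mm
- spare_shingles: a loose pile of four spare brown shingles, 150 x 78 x 28 mm, origin under its centre, x along its length; leave alone
- spray_can: a blue spray can, 58 mm across, 190 mm tall, standing, origin under its centre; leave alone
- glue: a white glue bottle with red nozzle, 48 mm across, 165 mm tall, standing, origin under its centre; leave alone
- hammer: a hammer lying along its own x; leave alone
- nail_tub: a grey tub of nails, 84 mm across, 55 mm tall, standing, origin under its centre; leave alone
- pliers: red-handled pliers lying along their own x, about 210 mm long, jaws to +x; leave alone
- tape_measure: a yellow tape measure, 62 x 38 x 60 mm, origin under its centre; leave alone
Not all that is in view belongs to the job. Of the things that look like the flashing, take the one that is nearest to the robot's base at the start.

How it is judged:
By the outcome, as a careful person would: the job done as asked, in the order asked, and still so for the second after the job is handed in, while the arm keeps its last pose, push and grip.
It also fails if it takes over 43 s, if anything falls off the work surface, if the arm or the gripper's body presses on something with over 40 N, if the wrist force passes 120 N, or if a joint passes its speed limit or range.

## Working session

There is one attempt and no reset: what is moved stays moved. The work goes in short steps, Python scripts to look and compute and a tool call to move; the robot and the scene stay as the last step left them, time stands still between calls to the robot, and variables do not carry over. Pictures are saved under pics/ and viewed, at most 11 in all, crops included, and the job is handed in when it is done.

Besides the shell and the picture viewer there is one more tool, called after ">>>" as a command line: name --argument value ..., lists and objects as JSON in quotes. arm_command: Moves the arm, as the interface text tells. Its arguments: {"type":"object","properties":{"commands":{"type":"array","items":{"type":"number"}},"force":{"type":"number"}},"required":["commands"]}

```bash
mkdir -p pics; ls; python3 - <<'E'
from station import *
import cv2,numpy as np
for n in("top","scene"):
    c=read_camera(n);cv2.imwrite(f"pics/{n}0.png",c["img"][:,:,::-1]);np.savez(f"{n}0.npz",**c)
    print(n,c["camera_matrix"].round(1).tolist(),c["pose"].round(3).tolist())
o=get_obs();print(o)
E
```

```text
pics
top [[469.6, 0.0, 320.9], [0.0, 469.6, 243.7], [0.0, 0.0, 1.0]] [[-0.018, -0.98, 0.197, 0.339], [-1.0, 0.02, 0.009, 0.043], [-0.013, -0.197, -0.98, 1.271], [0.0, 0.0, 0.0, 1.0]]
scene [[584.2, 0.0, 325.5], [0.0, 584.2, 235.7], [0.0, 0.0, 1.0]] [[0.434, 0.758, -0.487, 1.358], [0.901, -0.371, 0.225, -0.29], [-0.01, -0.537, -0.844, 1.454], [0.0, 0.0, 0.0, 1.0]]
{'t': 0.1, 'q': array([ 1.06290793,  0.47771781,  0.02236126,  1.55632661, -0.01151976,
        1.10929398, -0.08309169]), 'joint_vel': array([ 0.00143724, -0.00121974,  0.00018925, -0.00288596, -0.00052814,
        0.00163335, -0.00148637]), 'joint_torque': array([ 4.38180883e-03, -5.97763824e+01,  1.61357414e+00, -2.81955242e+01,
        1.28389723e-02,  4.99460060e-03,  3.36534129e-05]), 'eef_pos': array([ 0.2625094 , -0.62129945,  0.23043401]), 'tool_rot': array([-7.80144860e-04,  9.80086948e-01,  1.98567169e-01, -2.13186213e-04]), 'contact_force': array([-0.51412496, -0.25609773, -0.52518347]), 'torque': array([ 0.0368534 ,  0.04989945, -0.038543  ]), 'grasp_force': 0.0, 'gripper_width': 1.002956610757002}
```

View pics/top0.png

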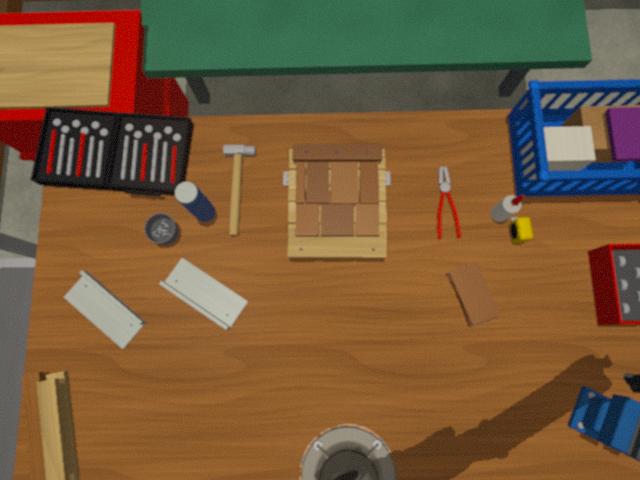

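View pics/scene0.png

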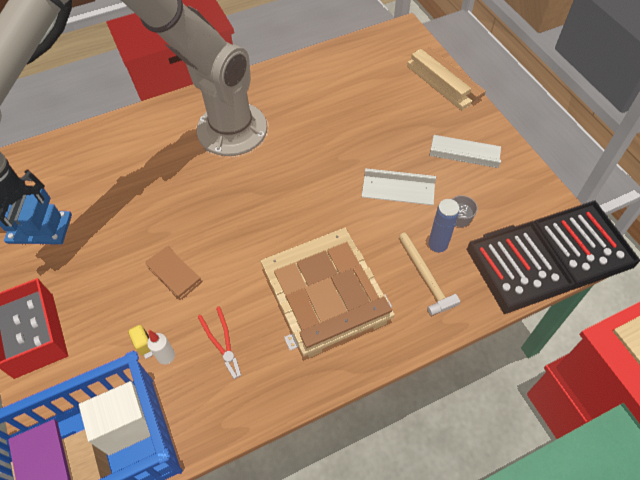

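The top view shows the roof at (338,205) with its eave toward the robot. There are two strips, at (203,293) and (104,310); the first is nearer the base at about (348,470). Its rib is on the lower-left side, (162,282) to (229,326), and its thin edge runs (185,260) to (247,300).

```bash
cat > h.py <<'E'
from station import *
import cv2,numpy as np
from scipy.spatial.transform import Rotation as R
def ray(c,uv,z):
    K,P=c["camera_matrix"],c["pose"]
    d=P[:3,:3]@np.linalg.solve(K,[uv[0],uv[1],1.]);o=P[:3,3]
    return o+d*(z-o[2])/d[2]
def proj(c,p):
    P=c["pose"];q=c["camera_matrix"]@(P[:3,:3].T@(np.asarray(p)-P[:3,3]));return q[:2]/q[2]
def toolR(yaw): # tool down, tool y at world yaw (rad)
    y=np.array([np.cos(yaw),np.sin(yaw),0]);z=np.array([0,0,-1.]);return np.c_[np.cross(y,z),y,z]
def cur():
    o=get_obs();w=o["tool_rot"];return o,R.from_quat([w[1],w[2],w[3],w[0]]).as_matrix()
def delta(p,yaw):
    o,M=cur()
    print("shift mm",(1e3*M.T@(np.array(p)-o["eef_pos"])).round(1),"turn",np.degrees(R.from_matrix(M.T@toolR(yaw)).as_rotvec()).round(2),"pos",o["eef_pos"].round(4),"F",o["contact_force"].round(1))
E
python3 - <<'E'
from h import *
for n in("top","scene"):
    c=dict(np.load(n+"0.npz"));im=c["img"];h=cv2.cvtColor(im,cv2.COLOR_RGB2HSV)
    m=((h[...,1]<60)&(h[...,2]>120)).astype(np.uint8)
    if n=="top": m[:,:60]=0;m[:250]=0;m[340:]=0;m[:,260:]=0
    else: m[:130]=0;m[215:]=0;m[:,:350]=0;m[:,510:]=0
    cs,_=cv2.findContours(m,0,2)
    for k in cs:
        if cv2.contourArea(k)<300: continue
        a=cv2.approxPolyDP(k,3,True)[:,0]
        print(n,cv2.contourArea(k))
        for p in a: print(p,ray(c,p,.003)[:2].round(3),ray(c,p,.03)[:2].round(3))
        if n=="top":
            b=cv2.minAreaRect(k);print(b)
c=dict(np.load("top0.npz"))
for p in [(289,258),(386,258),(289,150),(385,146)]: print("roof",p,ray(c,p,.058)[:2].round(3))
for p in [(295,235),(380,237)]: print("sh",p,ray(c,p,.07)[:2].round(3))
i=c["img"]
cv2.imwrite("pics/crop.png",np.hstack([cv2.resize(i[250:340,150:260,::-1],None,fx=4,fy=4,interpolation=2)[:360],cv2.resize(i[200:290,280:390-25,::-1],None,fx=4,fy=4,interpolation=2)]))
E
```

```text
top 2448.5
[ 81 271] [0.531 0.714] [0.527 0.7  ]
[ 82 276] [0.518 0.71 ] [0.514 0.696]
[ 64 297] [0.461 0.755] [0.459 0.74 ]
[112 339] [0.347 0.616] [0.347 0.604]
[130 339] [0.346 0.568] [0.346 0.557]
[141 327] [0.377 0.54 ] [0.376 0.53 ]
[141 321] [0.393 0.541] [0.392 0.531]
((102.3176498413086, 309.12939453125), (82.21664428710938, 33.40728759765625), 40.601295471191406)
top 2727.5
[182 258] [0.562 0.438] [0.557 0.429]
[160 284] [0.491 0.495] [0.488 0.485]
[222 327] [0.373 0.323] [0.372 0.317]
[230 326] [0.375 0.302] [0.375 0.296]
[247 301] [0.441 0.257] [0.439 0.253]
((202.84616088867188, 292.73077392578125), (83.20503234863281, 35.778167724609375), 33.6900634765625)
scene 383.0
[438 206] [0.574 0.45 ] [0.589 0.437]
[443 214] [0.606 0.448] [0.62  0.435]
[472 214] [0.644 0.526] [0.658 0.511]
[467 205] [0.61  0.531] [0.624 0.516]
[453 199] [0.572 0.505] [0.587 0.49 ]
[465 196] [0.579 0.544] [0.593 0.529]
[476 204] [0.619 0.558] [0.632 0.542]
[469 197] [0.587 0.553] [0.602 0.537]
[456 196] [0.566 0.52 ] [0.581 0.504]
scene 1981.0
[365 169] [0.35  0.319] [0.368 0.307]
[362 196] [0.439 0.261] [0.457 0.251]
[433 204] [0.561 0.441] [0.576 0.427]
[435 176] [0.472 0.503] [0.488 0.488]
scene 1407.0
[433 135] [0.322 0.587] [0.341 0.57 ]
[430 155] [0.391 0.533] [0.409 0.518]
[498 167] [0.528 0.7  ] [0.544 0.682]
[500 146] [0.459 0.757] [0.475 0.737]
roof (289, 258) [0.547 0.139]
roof (386, 258) [ 0.542 -0.115]
roof (289, 150) [0.848 0.138]
roof (385, 146) [ 0.853 -0.126]
sh (295, 235) [0.605 0.122]
sh (380, 237) [ 0.595 -0.1  ]
```

View pics/crop.png

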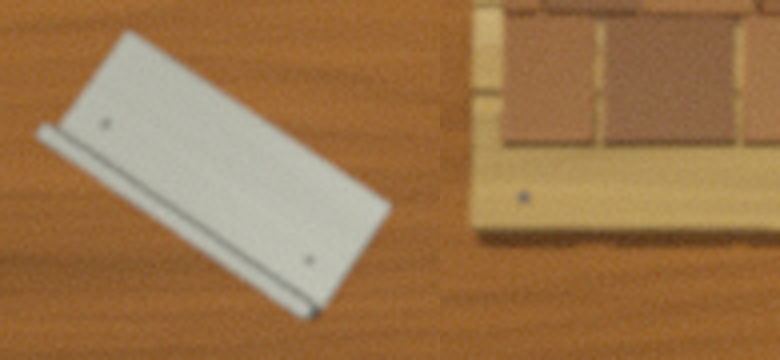

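The crop confirms the rib on the near-left side and the thin edge toward the roof. The two cameras agree to about 2 mm: thin-edge length is 0.218 m and strip yaw is -34°. I'll move toward it now.

```bash
python3 - <<'E'
from h import *
for p,y in [((.52,-.27,.24),-50),((.57,.1,.24),-40),((.43,.397,.2),-33.9)]: delta(p,np.radians(y))
E
```

```text
shift mm [ 373.9 -223.4   -9.2] turn [-9.000e-02 -1.000e-02 -1.709e+01] pos [ 0.2625 -0.6213  0.2304] F [-0.5 -0.3 -0.5]
shift mm [ 564.  -544.8   -8.7] turn [-9.000e-02 -2.000e-02 -2.709e+01] pos [ 0.2625 -0.6213  0.2304] F [-0.5 -0.3 -0.5]
shift mm [ 550.6 -872.8   31.8] turn [-9.000e-02 -2.000e-02 -3.319e+01] pos [ 0.2625 -0.6213  0.2304] F [-0.5 -0.3 -0.5]
```

>>> arm_command --commands '[0.04,-0.024,-0.005,0,0,-4,1,0.083,-0.05,-0.009,0,0,-8,1,0.125,-0.075,-0.009,0,0,-12,1,0.166,-0.1,-0.009,0,0,-16,1,0.208,-0.124,-0.009,0,0,-17,1,0.25,-0.149,-0.009,0,0,-17,1,0.291,-0.174,-0.009,0,0,-17,1,0.333,-0.199,-0.009,0,0,-17,1]'

```text
t: 0.9
eef_pos: [0.4925, -0.3072, 0.2401]
tool_rot: [-0.0, 0.94, 0.341, -0.0]
contact_force: [1.2, 0.6, -0.4]
gripper_width: 0.998
grasp_force: 0.0
```

```bash
python3 - <<'E'
from h import *
for p,y in [((.55,0,.24),-40),((.57,.1,.24),-40),((.43,.397,.2),-33.9)]: delta(p,np.radians(y))
print(get_obs()["q"])
E
```

```text
shift mm [ 2.411e+02 -1.988e+02  1.000e-01] turn [ -0.03   0.02 -10.11] pos [ 0.4925 -0.3072  0.2401] F [ 1.2  0.6 -0.4]
shift mm [ 320.6 -262.7    0. ] turn [ -0.03   0.02 -10.11] pos [ 0.4925 -0.3072  0.2401] F [ 1.2  0.6 -0.4]
shift mm [ 403.6 -580.4   40.1] turn [ -0.03   0.02 -16.21] pos [ 0.4925 -0.3072  0.2401] F [ 1.2  0.6 -0.4]
[ 0.59684786  0.32267307 -0.18347722  1.76738244  0.06663781  1.05809092
 -0.48471675]
```

>>> arm_command --commands '[0.039,-0.03,0,0,0,-4,1,0.077,-0.062,0,0,0,-8,1,0.116,-0.094,0,0,0,-10,1,0.155,-0.125,0,0,0,-10,1,0.193,-0.157,0,0,0,-10,1,0.232,-0.19,0,0,0,-10,1,0.26,-0.23,0,0,0,-10,1,0.285,-0.27,0,0,0,-10,1]'

```text
t: 1.7
eef_pos: [0.5371, 0.0834, 0.24]
tool_rot: [-0.0, 0.907, 0.422, -0.0]
contact_force: [-0.7, 0.3, 0.1]
gripper_width: 0.998
grasp_force: 0.0
```

```bash
python3 - <<'E'
from h import *
c=read_camera("wrist");cv2.imwrite("pics/w0.png",c["img"][:,:,::-1]);np.savez("w0.npz",**c)
print(c["camera_matrix"].round(1).tolist(),c["pose"].round(3).tolist())
for p,y in [((.43,.397,.2),-33.9)]: delta(p,np.radians(y))
E
```

```text
[[426.2, 0.0, 321.3], [0.0, 426.2, 233.0], [0.0, 0.0, 1.0]] [[0.766, -0.612, -0.199, 0.588], [-0.643, -0.728, -0.237, 0.143], [-0.0, 0.309, -0.951, 0.382], [0.0, 0.0, 0.0, 1.0]]
shift mm [ 167.6 -273.9   42.2] turn [-0.22 -0.24 -5.56] pos [0.535  0.0933 0.2405] F [-1.1  7.6  0.5]
```

View pics/w0.png

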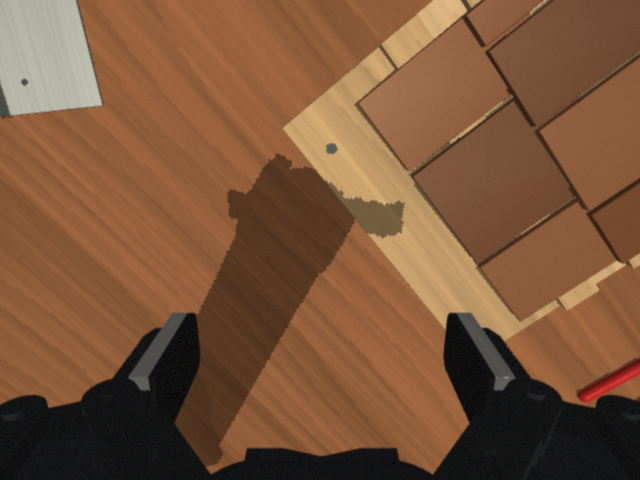

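The wrist view shows the roof from near. The eave's left corner is at (285,127), and the shingle row's lower edge runs from (358,103) to (519,320). I'll refine these corners in a settled picture.

```bash
python3 - <<'E'
from h import *
c0=dict(np.load("w0.npz"));c=read_camera("wrist");np.savez("w1.npz",**c)
def meas(c,pts):
    g=cv2.cvtColor(c["img"],cv2.COLOR_RGB2GRAY)
    q=cv2.cornerSubPix(g,np.float32(pts).reshape(-1,1,2),(6,6),(-1,-1),(3,50,.01))[:,0]
    return q
seed=[((358,103),.074),((519,320),.074),((285,127),.058)]
for cc in(c0,c):
    s=[proj(cc,ray(c0,p,z)) for p,z in seed];q=meas(cc,s)
    P=[ray(cc,u,z) for u,(p,z) in zip(q,seed)];print(q.round(1).tolist(),[p.round(4).tolist() for p in P])
    d=P[0]-P[1];yaw=np.arctan2(-d[0],d[1]);print("len",np.linalg.norm(d),"yaw",np.degrees(yaw),"mid",(P[0]+P[1])[:2]/2)
    x=np.array([np.cos(yaw),np.sin(yaw)]);m=(P[0]+P[1])[:2]/2
    print("eave corner in mouth frame",(P[2][:2]-m)@x,(P[2][:2]-m)@[-x[1],x[0]])
delta((.43,.397,.2),np.radians(-33.9))
cv2.imwrite("pics/w1.png",c["img"][:,:,::-1])
E
```

```text
[[354.6000061035156, 103.4000015258789], [519.0, 320.0], [282.1000061035156, 127.80000305175781]] [[0.602, 0.1241, 0.074], [0.5991, -0.0934, 0.074], [0.551, 0.1441, 0.058]]
len 0.2175427567121193 yaw -0.759376514614455 mid [0.60057832 0.0153737 ]
eave corner in mouth frame -0.05131207638875772 0.1280911983778536
[[366.8999938964844, 114.30000305175781], [526.9000244140625, 329.79998779296875], [294.5, 136.8000030517578]] [[0.6016, 0.1244, 0.074], [0.5991, -0.0934, 0.074], [0.5509, 0.1443, 0.058]]
len 0.21780331003387085 yaw -0.6571052597045604 mid [0.60038567 0.01550639]
eave corner in mouth frame -0.05092399375587904 0.12825124712545471
shift mm [ 170.2 -276.8   41.6] turn [-0.15 -0.16 -5.53] pos [0.5357 0.0896 0.2404] F [-0.4  0.3  0.7]
```

>>> arm_command --commands '[0.025,-0.042,0.005,0,0,-3,1,0.05,-0.083,0.012,0,0,-5.5,1,0.076,-0.125,0.02,0,0,-5.5,1,0.1,-0.167,0.028,0,0,-5.5,1,0.127,-0.208,0.04,0,0,-5.5,1,0.15,-0.245,0.06,0,0,-5.5,1,0.17,-0.277,0.09,0,0,-5.5,1,0.17,-0.277,0.1,0,0,-5.5,1]'

```text
t: 2.6
eef_pos: [0.4305, 0.3941, 0.1377]
tool_rot: [-0.002, 0.883, 0.469, -0.002]
contact_force: [0.7, -0.3, -0.5]
gripper_width: 1.003
grasp_force: 0.0
```

```bash
python3 - <<'E'
from h import *
for i in range(4): c=read_camera("wrist")
cv2.imwrite("pics/w2.png",c["img"][:,:,::-1]);np.savez("w2.npz",**c)
delta((.43,.397,.1),np.radians(-33.9))
S=np.radians(-33.9);x=np.array([np.cos(S),np.sin(S)]);y=np.array([-x[1],x[0]]);o=np.array([.430,.397])+.04*x
for a,b,z in [(45,110,3),(45,-110,3),(-35,110,30),(-35,-110,30),(-45,-110,30),(-45,110,30)]:
    p=o+(a*x+b*y)/1e3; print(a,b,proj(c,[*p,z/1e3]).round(0))
E
```

```text
shift mm [  4.  -10.1  40.3] turn [ 0.05  0.06 -0.8 ] pos [0.4361 0.388  0.1403] F [ 0.7 -0.2 -0.2]
45 110 [446.  29.]
45 -110 [423. 350.]
-35 110 [310.  23.]
-35 -110 [316. 373.]
-45 -110 [302. 373.]
-45 110 [291.  24.]
```

View pics/w2.png

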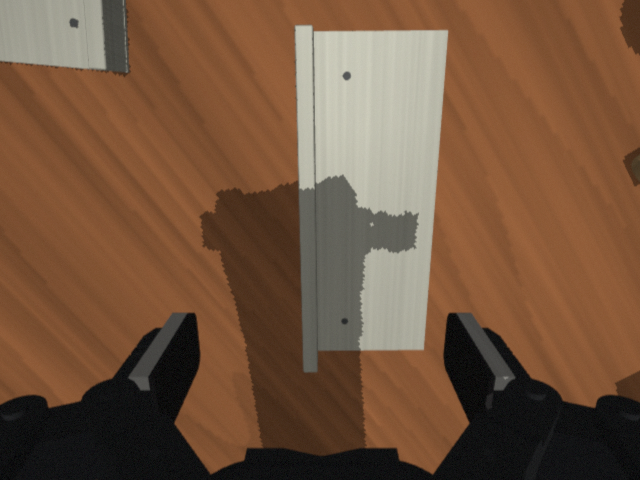

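The wrist view shows the rib from (304,26) down to (310,372), with thin-edge corners at (448,30) and (424,350). That is within 2 to 5 px of prediction.

```bash
python3 - <<'E'
from h import *
c=dict(np.load("w2.npz"))
A=[ray(c,u,z)[:2] for u,z in [((448,30.5),.003),((424,349.5),.003),((304.5,26),.03),((310.5,372),.03)]]
for a,b in((A[0],A[1]),(A[2],A[3])):
    d=a-b;print("len",np.linalg.norm(d),"strip yaw",np.degrees(np.arctan2(d[1],d[0]))-90,"mid",(a+b)/2)
m=(A[2]+A[3])/2
delta((*m,.04),np.radians(-33.6))
E
```

```text
len 0.21880283878388213 strip yaw -33.99719892899569 mid [0.50127075 0.34861189]
len 0.2177205112413694 strip yaw -34.18901810624235 mid [0.43131041 0.39597998]
shift mm [  4.   -8.5 100.3] turn [ 0.05  0.06 -1.1 ] pos [0.4361 0.388  0.1403] F [ 0.7 -0.2 -0.2]
```

>>> arm_command --commands '[0.004,-0.0085,0.03,0,0,-0.6,1,0.004,-0.0085,0.06,0,0,-0.6,1,0.004,-0.0085,0.06,0,0,-0.6,1,0.004,-0.0085,0.06,0,0,-0.6,1,0.004,-0.0085,0.06,0,0,-0.6,1]'

```text
t: 3.3
eef_pos: [0.4319, 0.3979, 0.0824]
tool_rot: [-0.0, 0.883, 0.469, 0.002]
contact_force: [-0.6, 0.5, 1.1]
gripper_width: 0.996
grasp_force: 0.0
```

```bash
python3 - <<'E'
from h import *
delta((.431,.3962,.006),np.radians(-34.1))
E
```

```text
shift mm [-2.1  0.2 76.4] turn [ 0.06 -0.17  0.01] pos [0.4319 0.3979 0.0824] F [-0.6  0.5  1.1]
```

>>> arm_command --commands '[-0.002,0,0.03,0,0,0,1,-0.002,0,0.055,0,0,0,1,-0.002,0,0.068,0,0,0,1,-0.002,0,0.075,0,0,0,1,-0.002,0,0.075,0,0,0,0.5,-0.002,0,0.075,0,0,0,0.3]' --force 30

```text
t: 3.9
eef_pos: [0.4298, 0.3967, 0.0064]
tool_rot: [-0.0, 0.883, 0.469, 0.001]
contact_force: [-0.2, -0.2, -0.4]
gripper_width: 0.692
grasp_force: 0.0
```

```bash
python3 - <<'E'
from h import *
delta((.431,.3962,.006),np.radians(-34.1))
E
```

```text
shift mm [0.2 1.3 0.4] turn [ 0.02 -0.1   0.1 ] pos [0.4298 0.3967 0.0064] F [-0.2 -0.2 -0.4]
```

>>> arm_command --commands '[0,0.001,0,0,0,0,0.2,0,0.001,0,0,0,0,0.1,0,0.001,0,0,0,0,0,0,0.001,0,0,0,0,0,0,0.001,0,0,0,0,0,0,0.001,0,0,0,0,0,0,0.001,0,0,0,0,0,0,0.001,0,0,0,0,0]' --force 30

```text
t: 4.7
eef_pos: [0.4304, 0.3957, 0.0059]
tool_rot: [-0.0, 0.883, 0.469, 0.0]
contact_force: [0.0, -0.9, 5.6]
gripper_width: 0.109
grasp_force: 32.0
```

>>> arm_command --commands '[0,0.001,0,0,0,0,0,0,0.001,0,0,0,0,0,0,0.001,-0.02,0,0,0,0,0,0.001,-0.06,0,0,0,0,0,0.001,-0.1,0,0,0,0,0,0.001,-0.13,0,0,0,0,0,0.001,-0.13,0,0,0,0]' --force 90

```text
t: 5.4
eef_pos: [0.4324, 0.397, 0.1394]
tool_rot: [-0.001, 0.883, 0.469, 0.003]
contact_force: [-0.1, -0.7, -2.1]
gripper_width: 0.095
grasp_force: 88.3
```

```bash
python3 - <<'E'
from h import *
delta((.48,.0165,.135),np.radians(-.7))
o=get_obs();print(o["gripper_width"],o["grasp_force"],o["tool_rot"])
E
```

```text
shift mm [-288.9  252.2    2.7] turn [  0.19  -0.37 -33.3 ] pos [0.4324 0.397  0.1394] F [-0.1 -0.7 -2.1]
0.09508520897171227 88.27619433403015 [-0.00103969  0.88294127  0.46946972  0.00343702]
```

>>> arm_command --commands '[-0.02,0.017,0,0,0,-3,0,-0.05,0.044,0,0,0,-7,0,-0.08,0.07,0,0,0,-12,0,-0.11,0.096,0,0,0,-17,0,-0.14,0.122,0,0,0,-22,0,-0.17,0.148,0,0,0,-27,0,-0.2,0.175,0,0,0,-31,0,-0.23,0.2,0,0,0,-33.3,0]'

```text
t: 6.2
eef_pos: [0.4672, 0.0902, 0.134]
tool_rot: [-0.001, 0.711, 0.704, -0.001]
contact_force: [0.8, 0.1, -1.5]
gripper_width: 0.096
grasp_force: 88.1
```

```bash
python3 - <<'E'
from h import *
delta((.48,.0165,.12),np.radians(-.7))
E
```

```text
shift mm [-73.6  13.6  14. ] turn [-0.12  0.02  0.14] pos [0.4672 0.0902 0.134 ] F [ 0.8  0.1 -1.5]
```

>>> arm_command --commands '[-0.03,0.006,0.005,0,0,0,0,-0.055,0.01,0.015,0,0,0,0,-0.073,0.014,0.034,0,0,0,0,-0.073,0.014,0.034,0,0,0,0,-0.073,0.014,0.034,0,0,0,0]'

```text
t: 6.7
eef_pos: [0.48, 0.0192, 0.1002]
tool_rot: [-0.001, 0.712, 0.703, -0.001]
contact_force: [-0.3, 0.7, -1.6]
gripper_width: 0.094
grasp_force: 87.9
```

```bash
python3 - <<'E'
from h import *
c=read_camera("wrist");np.savez("w3.npz",**c);cv2.imwrite("pics/w3.png",c["img"][:,:,::-1])
c=read_camera("top");np.savez("t3.npz",**c);cv2.imwrite("pics/t3.png",c["img"][:,:,::-1])
delta((.501,.0165,.12),np.radians(-.7))
E
```

```text
shift mm [ -3.7  20.  -18.7] turn [-0.01 -0.04  0.1 ] pos [0.481  0.0205 0.1013] F [-1.1 -0.4 -1.8]
```

View pics/w3.png

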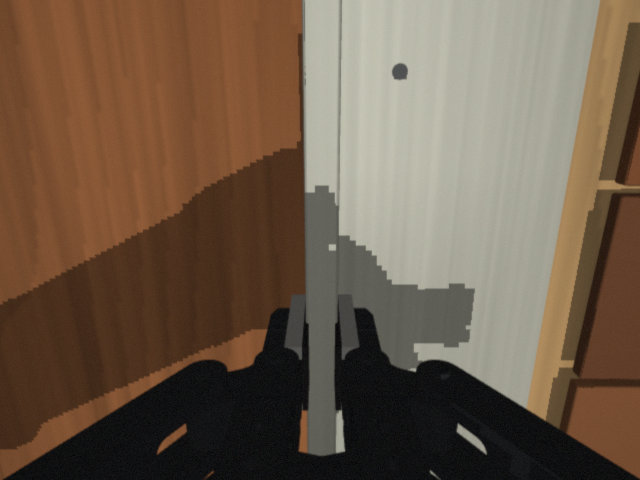

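The wrist view shows the strip held level-looking, with the rib between the pads. A nail hole is at (400,72), the thin edge at about (602,0) to (530,400), and shingle gaps at about (605,187) and (560,365). I'll compare the strip and roof within this same image, and check the strip ends in the top view.

```bash
python3 - <<'E'
from h import *
def hole(c,u):
    g=cv2.cvtColor(c["img"],cv2.COLOR_RGB2GRAY).astype(float);x,y=u;w=g[y-11:y+12,x-11:x+12];m=(w<np.median(w)-45)
    ys,xs=np.nonzero(m);return np.array([x-11+xs.mean(),y-11+ys.mean()])
c2=dict(np.load("w2.npz"));c3=dict(np.load("w3.npz"))
S=np.radians(-34.05);x=np.array([np.cos(S),np.sin(S)]);y=np.array([-x[1],x[0]])
thin=np.array([.50127,.34861])
for u in[(347,76),(345,321)]:
    p=ray(c2,hole(c2,u),.003)[:2];print("hole strip xy",45+1e3*(p-thin)@x,1e3*(p-thin)@y)
z3=.1013-.0059
print("hole w3",ray(c3,hole(c3,(400,72)),z3+.003)[:2])
for u in[(602,0),(566,200),(530,400)]: print("thin",ray(c3,u,z3)[:2])
for u in[(305,20),(341,20),(304,180),(338,180)]: print("rib",ray(c3,u,z3+.03)[:2])
i=c3["img"][:,:,::-1];t=np.load("t3.npz")["img"][:,:,::-1]
cv2.imwrite("pics/c3.png",np.vstack([cv2.resize(i[130:270,540:640],None,fx=4,fy=4)[:, :400],]))
a=cv2.resize(i[140:280,560:640],None,fx=4,fy=4);b=cv2.resize(t[190:310,265:410],None,fx=4,fy=4,interpolation=2)
cv2.imwrite("pics/c3.png",np.hstack([cv2.copyMakeBorder(a[:480],0,0,0,0,0)[:480,:220],b]))
E
```

```text
hole strip xy -15.037629915933074 84.939192228907
hole strip xy -15.225955465164887 -84.45994459405944
hole w3 [0.50592043 0.10444839]
thin [0.56741962 0.12428847]
thin [0.56679119 0.06149553]
thin [ 0.56594306 -0.02324902]
rib [0.47743557 0.11535245]
rib [0.48632375 0.11524272]
rib [0.4762085  0.07543208]
rib [0.48558775 0.07532452]
```

View pics/c3.png

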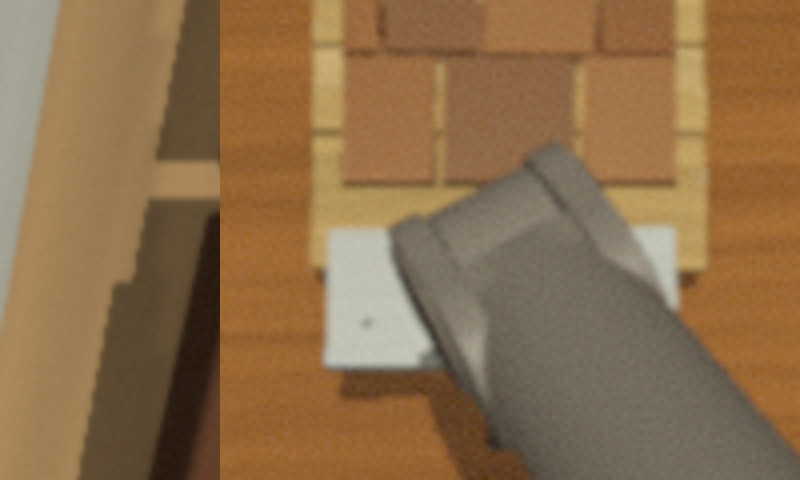

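```bash
python3 - <<'E'
from h import *
c=dict(np.load("t3.npz"));z=.0954
for n,u,z in[("stripL",(291.4,245),z+.003),("stripR",(379.8,246),z+.003),("shL",(295.8,235),.074),("shR",(378.8,235.5),.074),("eaveL",(288,257),.058),("eaveR",(386.5,257),.058)]: print(n,ray(c,u,z)[:2].round(4))
c=dict(np.load("scene0.npz"));h=c["img"]
cv2.imwrite("pics/s.png",cv2.resize(c["img"][225:315,255:365,::-1],None,fx=6,fy=6,interpolation=2))
delta((.501,.0155,.075),np.radians(-.65))
E
```

```text
stripL [0.5732 0.1295]
stripR [ 0.566  -0.0953]
shL [0.6045 0.1197]
shR [ 0.5986 -0.0967]
eaveL [0.5494 0.1416]
eaveR [ 0.5441 -0.1163]
shift mm [-4.8 20.  26.3] turn [-0.01 -0.04  0.05] pos [0.481  0.0205 0.1013] F [-1.1 -0.4 -1.8]
```

>>> arm_command --commands '[-0.0045,0.01,0,0,0,0,0,-0.0045,0.018,0.015,0,0,0,0,-0.0045,0.018,0.03,0,0,0,0,-0.0045,0.018,0.033,0,0,0,0,-0.0045,0.018,0.033,0,0,0,0]'

```text
t: 7.3
eef_pos: [0.4982, 0.0147, 0.0676]
tool_rot: [-0.001, 0.711, 0.703, -0.001]
contact_force: [-0.5, 0.5, -1.1]
gripper_width: 0.099
grasp_force: 88.1
```

```bash
python3 - <<'E'
from h import *
delta((.501,.0159,.064),np.radians(-.65))
E
```

```text
shift mm [1.2 2.8 3.6] turn [-0.12  0.    0.  ] pos [0.4982 0.0147 0.0676] F [-0.5  0.5 -1.1]
```

Next I'll lower it in small steps to feel for the board.

>>> arm_command --commands '[0.001,0.001,0.001,0,0,0,0,0.001,0.001,0.002,0,0,0,0,0.001,0.001,0.003,0,0,0,0,0.001,0.001,0.0035,0,0,0,0,0.001,0.001,0.0035,0,0,0,0,0.001,0.001,0.0035,0,0,0,0]'

```text
t: 7.9
eef_pos: [0.5002, 0.0154, 0.0649]
tool_rot: [0.0, 0.711, 0.703, 0.0]
contact_force: [-0.3, 0.4, -2.7]
gripper_width: 0.099
grasp_force: 88.1
```

>>> arm_command --commands '[0,0,0.0005,0,0,0,0,0,0,0.001,0,0,0,0,0,0,0.0015,0,0,0,0,0,0,0.0015,0,0,0,0,0,0,0.0015,0,0,0,0]'

```text
t: 8.4
eef_pos: [0.5001, 0.0154, 0.0637]
tool_rot: [0.0, 0.711, 0.703, -0.0]
contact_force: [-3.4, -1.4, 5.2]
gripper_width: 0.102
grasp_force: 89.2
```

>>> arm_command --commands '[0,0,-0.0025,0,0,0,0,0,0.006,-0.0025,0,0,0,0,0,0.012,-0.0025,0,0,0,0,0,0.018,-0.0025,0,0,0,0,0,0.024,-0.0025,0,0,0,0,0,0.028,-0.0025,0,0,0,0,0,0.028,-0.0025,0,0,0,0]'

```text
t: 9.1
eef_pos: [0.5289, 0.0152, 0.0657]
tool_rot: [0.0, 0.711, 0.703, 0.0]
contact_force: [-0.4, 0.6, -2.1]
gripper_width: 0.094
grasp_force: 88.1
```

```bash
python3 - <<'E'
from h import *
c=read_camera("scene");np.savez("s4.npz",**c);t=read_camera("top");np.savez("t4.npz",**t)
a=cv2.resize(c["img"][205:315,245:365,::-1],None,fx=4,fy=4,interpolation=2);b=cv2.resize(t["img"][200:290,280:395,::-1],None,fx=3,fy=3,interpolation=2)
w=read_camera("wrist");np.savez("w4.npz",**w);w=cv2.resize(w["img"][:,:,::-1],(315,170))
r=np.vstack([b[:270,:315],w]);cv2.imwrite("pics/m4.png",np.hstack([a[:440],r]))
delta((.501,.0159,.064),np.radians(-.65))
E
```

```text
shift mm [  0.5 -26.8   1.7] turn [-0.03  0.   -0.04] pos [0.5278 0.0151 0.0657] F [-0.1  0.8 -1.4]
```

View pics/m4.png

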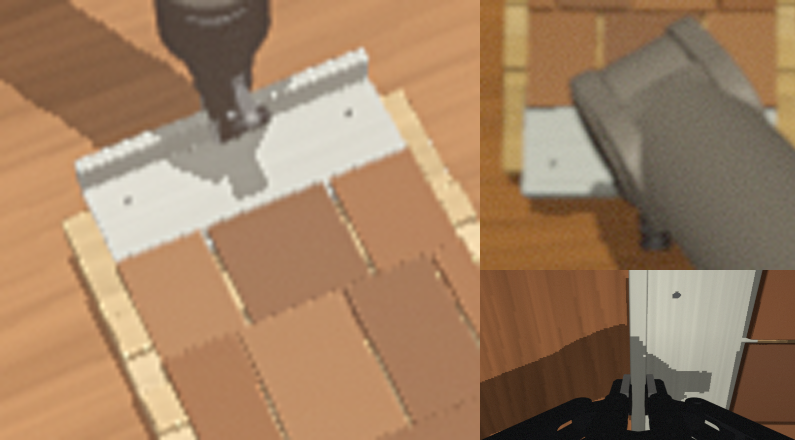

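The strip is in the slot, with its ends at about (118,260) and (408,150) in the scene crop, almost in line with the shingle ends. I'll measure this sub-pixel.

```bash
python3 - <<'E'
from h import *
t=dict(np.load("t4.npz"))
im=t["img"].astype(float)
def edge(rows,lo,hi,ch):
    p=im[rows[0]:rows[1],lo:hi,ch].mean(0);g=np.abs(np.diff(p));k=g.argmax();s=slice(max(k-2,0),k+3);return lo+.5+(np.arange(len(g))[s]*g[s]).sum()/g[s].sum(),p.round(0)
for n,rows,ch,z,lo,hi in[("stripL",(244,256),2,.063,286,303),("stripR",(236,240),2,.063,370,386),("shL",(212,230),1,.074,288,303),("shR",(218,230),1,.074,372,385)]:
    e,p=edge(rows,lo,hi,ch);print(n,round(e,2),ray(t,(e,np.mean(rows)),z)[:2].round(4),p.astype(int).tolist())
s=dict(np.load("s4.npz"))
for n,u,z in[("sL",(245+408/4,205+150/4),.0),("sR",(245+118/4,205+260/4),.0)]:
    print(n,"at strip",ray(s,u,.064)[:2].round(4),"at sh top",ray(s,u,.074)[:2].round(4))
cv2.imwrite("pics/e4.png",np.hstack([cv2.resize(s["img"][y:y+40,x:x+40,::-1],(390,390),interpolation=0) for x,y in((255,250),(325,225))]))
E
```

```text
stripL 293.82 [0.5668 0.1259] [58, 72, 90, 97, 98, 97, 96, 113, 146, 170, 180, 181, 180, 180, 181, 181, 178]
stripR 378.44 [ 0.5943 -0.0968] [84, 82, 88, 90, 103, 129, 151, 156, 135, 108, 92, 97, 94, 95, 98, 95]
shL 288.8 [0.6426 0.1378] [136, 150, 153, 152, 152, 152, 148, 135, 122, 114, 112, 114, 113, 113, 113]
shR 378.47 [ 0.6295 -0.0972] [119, 119, 120, 119, 118, 120, 130, 145, 154, 156, 156, 156, 156]
sL at strip [0.6023 0.1253] at sh top [0.6078 0.1223]
sR at strip [ 0.5941 -0.0916] at sh top [ 0.5996 -0.093 ]
```

View pics/e4.png

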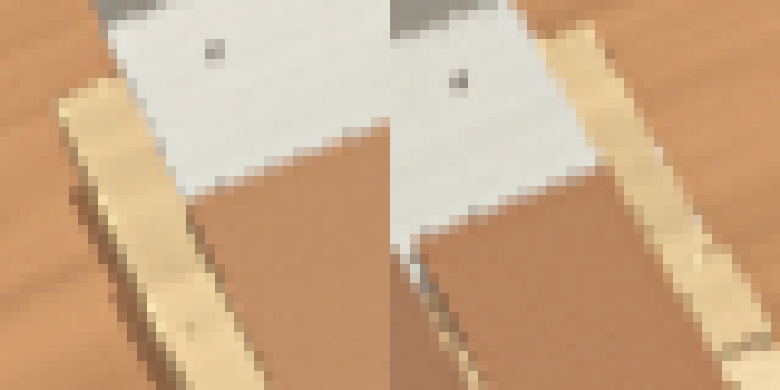

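Both views suggest the strip is about 1.5 to 2 mm too far to +y. I'll correct that while advancing.

>>> arm_command --commands '[-0.0015,0.003,0,0,0,0,0,-0.0015,0.007,0,0,0,0,0,-0.0015,0.011,0,0,0,0,0,-0.0015,0.015,0,0,0,0,0,-0.0015,0.018,0,0,0,0,0,-0.0015,0.018,0,0,0,0,0]'

```text
t: 9.85
eef_pos: [0.5467, 0.0135, 0.0658]
tool_rot: [0.0, 0.711, 0.703, 0.0]
contact_force: [-0.1, -0.3, -2.0]
gripper_width: 0.097
grasp_force: 88.2
```

>>> arm_command --commands '[0,0.002,0,0,0,0,0,0,0.003,0,0,0,0,0,0,0.004,0,0,0,0,0,0,0.005,0,0,0,0,0,0,0.006,0,0,0,0,0,0,0.006,0,0,0,0,0]'

```text
t: 10.45
eef_pos: [0.5514, 0.0134, 0.0656]
tool_rot: [-0.0, 0.711, 0.703, -0.001]
contact_force: [-2.5, 1.1, -1.1]
gripper_width: 0.1
grasp_force: 88.3
```

>>> arm_command --commands '[0,0.001,0,0,0,0,0,0,0.0015,0,0,0,0,0,0,0.0015,0,0,0,0,0,0,0.0015,0,0,0,0,0]'

```text
t: 10.85
eef_pos: [0.552, 0.0136, 0.0653]
tool_rot: [-0.001, 0.711, 0.703, -0.001]
contact_force: [-5.1, 1.9, -0.9]
gripper_width: 0.094
grasp_force: 88.5
```

>>> arm_command --commands '[0,0.001,0.0005,0,0,0,0,0,0.001,0.001,0,0,0,0,0,0.001,0.0015,0,0,0,0,0,0.001,0.002,0,0,0,0,0,0.001,0.002,0,0,0,0,0,0.001,0.002,0,0,0,0]'

```text
t: 11.45
eef_pos: [0.552, 0.0134, 0.064]
tool_rot: [-0.001, 0.712, 0.703, -0.002]
contact_force: [-10.4, 0.3, 10.7]
gripper_width: 0.098
grasp_force: 90.2
```

```bash
python3 - <<'E'
from h import *
c=read_camera("scene");np.savez("s5.npz",**c);t=read_camera("top");np.savez("t5.npz",**t)
cv2.imwrite("pics/e5.png",np.hstack([cv2.resize(c["img"][y:y+50,x:x+40,::-1],(400,500),interpolation=0) for x,y in((255,245),(325,220))]))
o=get_obs();print(o["eef_pos"],o["contact_force"],o["torque"])
im=t["img"].astype(int);print(im[240:250,286:303,2].mean(0).round(),im[222:231,286:303,1].mean(0).round())
E
```

```text
[0.55204124 0.01346489 0.06399728] [-11.64872937   1.25291624   9.34871688] [ 0.2311776   2.20621124 -0.42750958]
[ 54.  67.  83.  93.  97.  98.  95.  94. 118. 156. 176. 181. 181. 181.
 180. 181. 181.] [ 97. 106. 130. 145. 147. 146. 146. 146. 140. 131. 120. 114. 113. 114.
 113. 114. 113.]
```

View pics/e5.png

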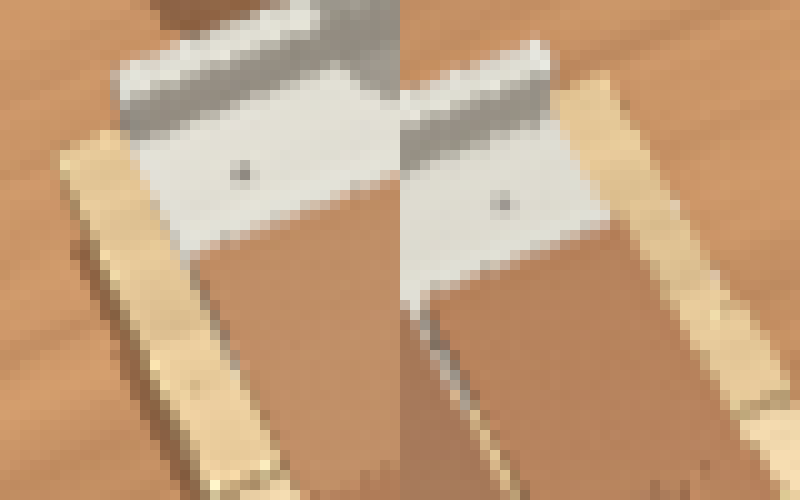

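The strip is home: the rib is flush with the eave at both ends, and the ends are within about 1 mm. The moment suggests the -y end bears more on the batten, so I'll trim the yaw slightly and press more firmly.

>>> arm_command --commands '[0,0,0,0,0,0.15,0,0,0,0.0003,0,0,0.3,0,0,0,0.0006,0,0,0.3,0,0,0,0.0009,0,0,0.3,0,0,0,0.0009,0,0,0.3,0]'

```text
t: 12.05
eef_pos: [0.552, 0.0135, 0.064]
tool_rot: [-0.001, 0.713, 0.701, -0.002]
contact_force: [-14.1, -0.9, 19.7]
gripper_width: 0.096
grasp_force: 91.5
```

```bash
python3 - <<'E'
from h import *
for i in range(3):
    read_camera("top");o=get_obs();print(o["eef_pos"].round(4),o["contact_force"].round(1),o["torque"].round(2))
delta((.552,.0134,.064),np.radians(-.65))
E
```

```text
[0.552  0.0135 0.064 ] [-14.8  -0.4  19.2] [ 0.14  2.94 -0.25]
[0.5521 0.0134 0.064 ] [-14.6   0.1  19. ] [ 0.15  2.91 -0.22]
[0.5521 0.0135 0.064 ] [-15.    0.1  18.8] [ 0.13  2.86 -0.28]
shift mm [-0.1 -0.1 -0. ] turn [-0.26  0.1  -0.34] pos [0.5521 0.0135 0.064 ] F [-15.    0.1  18.8]
```

>>> arm_command --commands '[0,-0.0003,0.0002,-0.15,0,0,0,0,-0.0003,0.0004,-0.3,0,0,0,0,-0.0003,0.0004,-0.3,0,0,0,0,-0.0003,0.0004,-0.3,0,0,0]'

```text
t: 12.6
eef_pos: [0.5521, 0.0134, 0.064]
tool_rot: [0.001, 0.713, 0.701, -0.0]
contact_force: [-13.9, 0.0, 21.7]
gripper_width: 0.097
grasp_force: 92.0
```

```bash
python3 - <<'E'
from h import *
c=read_camera("scene")
b=np.load("scene0.npz")["img"]
cv2.imwrite("pics/f.png",np.hstack([cv2.resize(i[205:345,240:400,::-1],(400,350),interpolation=2) for i in (b,c["img"])]))
o=get_obs();print(o["t"],o["contact_force"].round(1),o["torque"].round(2));delta((.552,.0134,.064),np.radians(-.65))
E
```

```text
12.65 [-15.1  -0.3  21.6] [ 0.06  3.16 -0.21]
shift mm [-0.  -0.2 -0. ] turn [ 0.08  0.11 -0.35] pos [0.5522 0.0134 0.064 ] F [-15.1  -0.3  21.6]
```

View pics/f.png

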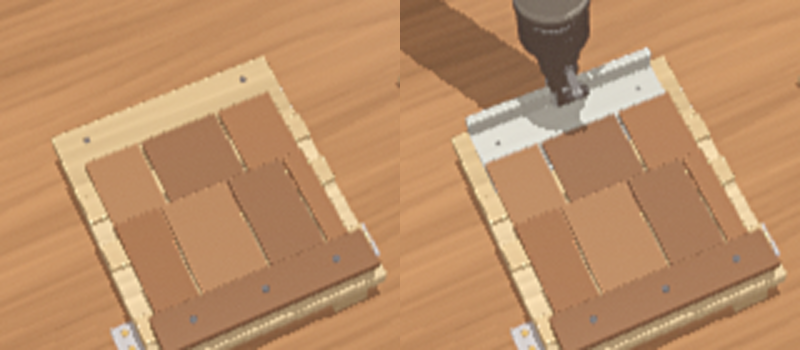

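The before/after pair shows the shingles lying as they did at the start. The strip, at (470,120) to (650,60), is fully home along the eave with its ends in line, pressed down with about 22 N.

```bash
python3 -c "
from station import *
print(hand_in())"
```

```text
the job is handed in; nothing more can be done
None
```

I handed the job in with the flashing home against the batten, its ends in line with the shingle row to about 1 mm by camera, the shingles not visibly lifted, and the strip still gripped and pressed flat with about 22 N.

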